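Free and lock the collar of the moka leak-test stand

TASK

Lift the clip-on keeper up off the rail of the leak-test stand (it is held by a spring catch) and stand it upright in the empty rectangular tin tray. Then turn the stand's lock collar clockwise by its cross bar until the bar's end points straight at the index fin, let go, and leave everything else on the bench where it is.

Things in the scene. Friction and masses are not known exactly. Their poses are not given: they have to be found in the camera images.
- stand: Leak-test stand, fixed: dark base plate 210 x 270 x 12 mm with a rail, an overhead pipe and an eight-sided aluminium moka base leaning 0.5 rad towards its -x side (the robot's side). Origin on the bench, z up. In this frame the collar's axis passes through (0, 0, 0.120) along (-0.479, 0, 0.878). An upright feed pipe stands at x 0.060, y -0.125, with a 54 mm gauge.
- rail_top (a point): Middle of the top edge of the flat upright rail that the keeper straddles: 12 mm thick (y), 70 mm long (x). On the stand's robot-side, -y corner, 108 mm above the bench. Axes as the stand's.
- air_line (a point): Free end of the overhead copper air line, on its centre line, 266 mm above the bench (top of the line 281 mm). The pipe, 22 mm thick with a 30 mm end plug, runs level from here 202 mm to the stand's -y, where it bends down into the feed pipe. It bars a vertical hand from the collar, but leaves the way free along the collar's leaning axis. Axes as the stand's.
- collar (a joint): Angle of the captive lock collar, rad; grows as it turns clockwise seen from above. Starts between -0.30 and -0.10; at 1.15 the bar points straight at the index fin (locked). Hard stops at -0.40 and 1.55, so it can pass the mark. Steady friction of about 0.15 N m; stays where it is left. While on the rail, the keeper blocks the bar's -y end.
- collar_bar (a point): Centre of the collar's steel cross bar, on the collar's axis. z points out along the leaning axis, y along the bar, x across; turns with the collar. Bar 190 mm (y) x 18 mm (x) x 34 mm high (z). The round collar under it is 116 mm wide and 22 mm high; the bar's underside (17 mm below this point) meets the test head's flat top inside the collar, so fingertips cannot reach lower.
- index_fin (a point): Middle of the index fin: a thin steel blade (30 mm long radially, 5 mm thick, 30 mm high) on a 10 mm upright rod, fixed to the stand just beyond the bar's circle on the far side from the robot. The collar is locked when the bar's +y end points straight at it.
- keeper: Bare aluminium saddle, 92 mm high, about 90 g. Two legs (44 mm long in x, 34 mm wide overall in y) straddle the rail; bridge at 28 to 40 mm height; on top a grip tab 36 (x) x 16 (y) mm, from 40 to 92 mm. Origin between the feet, z up. Grip the tab across y (the cross bar is near its +x side). Sprung balls hold it with roughly 4 to 12 N over the first 10 mm up; clear of the rail after 30 mm.
- tray: Empty rectangular tin tray, 170 mm (x) by 140 mm (y), 22 mm high, 3 mm walls and floor, loose, 0.45 kg. Origin at the centre of its underside, z up. On the robot's left or right.
- spare_base: Bystander: loose eight-sided aluminium moka base, 100 mm wide, 78 mm high; origin at the centre of its underside. Stands on the other side from the tray.
- funnel: Bystander: grey filter funnel standing on its rim, 66 mm wide, 85 mm high; origin under its centre.
- dish: Bystander: round tin dish, 116 mm wide, 16 mm high, with the black rubber gasket in it; origin under its centre.
- spanner: Bystander: spanner lying flat, 170 mm long.
- jar: Bystander: glass jar with a steel lid, 70 mm wide, 100 mm high.
- brush: Bystander: brush lying flat, 180 mm long.

How it is judged:
By the outcome, as a careful person would: the job done as asked, in the order asked, and still so for the second after the job is handed in, with the robot touching nothing.
It also fails if it takes over 58 s, if anything falls off the work surface, if the arm or the gripper's body presses on something with over 40 N, if the wrist force passes 120 N, or if a joint passes its speed limit or range.

ROBOT

A 6-joint arm with a two-finger parallel gripper is mounted at the origin on the work surface. World frame = base frame: x ahead of the robot, y to its left, z up, the work surface at z = 0. Lengths are in m, angles in rad, forces in N, time in s.
With the tool pointing down it reaches from about 0.375 to 0.9 m from the base axis. Payload 3.1 kg.
Tool frame: the origin (TCP) lies at the very end of the fingers, on their centre line; the grasp point (between the pads) lies 19 mm behind it; x points along the fingers, z is the direction in which the jaws open and shut, and the axes are right-handed (so a half turn about x gives the same grasp; the last joint's range is limited). The gripper opens to 85 mm and grips with 20 to 120 N. Pads are 22 mm wide; open, the fingers measure 114 mm over their backs; the gripper's body (76 mm by 85 mm) begins 54 mm behind the grasp point. The pads swing forward as they close: fully open they stand 13 mm farther back than shut.
Start: joints at [1.137, 0.527, 1.433, -0, 1.181, -0.178], TCP at [0.158, 0.605, 0.231] pointing down, gripper open.
Joint ranges: [-3.08, 3.08], [-0.75, 2.2], [0.22, 2.44], [-1.43, 4.57], [0, 2.65], [-2.85, 2.85]. Speed limits (rad/s): [2.79, 2.79, 3.14, 3.14, 3.14, 3.14].

INTERFACE

Orientations are given as [roll, pitch, yaw] about the fixed x, y, z axes, in that order (R = Rz(yaw) Ry(pitch) Rx(roll)).
In Python, from cell import robot gives the robot as it stands. The module is installed in compiled form; this text tells all that it offers.
- The arm moves only by the tool apply_moves, never from a script. Its argument "plan" is text: rows parted by semicolons, each of 5 numbers parted by spaces: the gripper's target within -1 to 1 (shut at 1, half-way at 0, fully open at -1), then the shift along the world's x, y, z in mm, then the turn about the world's z in degrees. In form: hand dx dy dz roll; .... A call has 1 to 8 rows; each row shifts and turns the pose as measured when the row begins; what a row does not reach is not made up. A row lasts 1/10 s, in which the tool goes at most 50 mm and 8.59 degrees, less where a joint would pass 70% of its speed; a pose out of reach is approached as far as the arm can. A call is refused whole if a number of a shift passes 50 or a number of a turn 8.59, either way. A call with a gripper value outside its range is refused whole. The fingers move at their own pace and stop on an object; "newtons" is the grip in N (left out, the last holds). Time passes only in rows, so rows that do not move let the fingers close. It gives the time, the measured TCP pose, the force and the opening at its end, in the units of the state.
- robot.sense(): the state, without advancing time (a new reading comes with each control period).
- robot.get_image(name): name is "scene" or "side" or "wrist"; returns a dict with "img" (384x512x3 uint8, red, green, blue), "z_map" (384x512 float32, m along the optical axis (not along the pixel's ray), 0 where there is no reading), "mtx" (3x3 intrinsics, pixels), "position" and "orientation" of the camera in the world. Camera axes: x right, y down, z forward; pixel columns grow to the right and rows downward; lengths in m; the calibration is good to about 2 mm. A picture is of the moment at which its call begins.
- robot.hand_in(): hands the job in, once; it reports no verdict.
The state is a dict: "t": time; "q": joint angles; "qd": joint speeds; "joint_efforts": joint torques, N m; "eef_pos": TCP position; "tool_rot": TCP orientation; "force": force on the tool from outside, world axes, zero at the start; "ft_torque": the same for the moment, N m; "opening": opening from 0.0 (shut) to 1.0 (fully open).
Only numpy, scipy, OpenCV 4.12 (cv2) and the standard library are available. Lean on these libraries where they do the work, as an engineer would, in place of code of your own. Each camera call takes 0.05 s, during which the arm holds its last target. There are 200 camera calls.

## Working session

There is one attempt and no reset: what is moved stays moved. The work goes in short steps, Python scripts to look and compute and a tool call to move; the robot and the scene stay as the last step left them, time stands still between calls to the robot, and variables do not carry over. Pictures are saved under pics/ and viewed, about 8 in all and at most 12, crops included, and the job is handed in when it is done.

Besides the shell and the picture viewer there is one more tool, called after "Call:" as name(argument=value, ...) on one line, values as JSON. apply_moves: Moves the arm, as the interface text tells. Its arguments: {"type":"object","properties":{"plan":{"type":"string"},"newtons":{"type":"number"}},"required":["plan"]}

```bash
mkdir -p pics; cat > h.py <<'E'
import numpy as np, cv2
from cell import robot
from scipy.spatial.transform import Rotation as Ro
def cam(n):
    d=robot.get_image(n); o=np.array(d["orientation"],float)
    R=o if o.shape==(3,3) else (Ro.from_euler('xyz',o).as_matrix() if o.size==3 else Ro.from_quat(o).as_matrix())
    d["R"]=R; d["p"]=np.array(d["position"]); return d
def save(d,f): cv2.imwrite(f,d["img"][:,:,::-1])
def cloud(d):
    K=np.array(d["mtx"]); z=d["z_map"]; v,u=np.mgrid[:z.shape[0],:z.shape[1]]
    P=np.stack([(u-K[0,2])/K[0,0]*z,(v-K[1,2])/K[1,1]*z,z],-1)
    W=P@d["R"].T+d["p"]; W[z==0]=np.nan; return W
def proj(d,X):
    c=(np.atleast_2d(X)-d["p"])@d["R"]; K=np.array(d["mtx"]); return (c/c[:,2:])@K.T
E
python3 - <<'E'
from h import *
print(robot.sense())
ims=[]
for n in("scene","side"):
    d=cam(n); print(n,d["position"],d["orientation"],d["mtx"]); ims.append(d["img"]); np.savez(f"{n}0.npz",W=cloud(d),img=d["img"])
    save(d,f"pics/{n}0.png")
    W=cloud(d); print(np.nanpercentile(W.reshape(-1,3),[1,50,99],axis=0))
E
```

```text
{'t': 0.0, 'q': array([ 1.13648684e+00,  5.28475071e-01,  1.43391110e+00,  1.13248925e-05,
        1.18140967e+00, -1.78510876e-01]), 'qd': array([ 0.00026671,  0.00041043, -0.00067956, -0.00094029, -0.0013681 ,
        0.00021137]), 'joint_efforts': array([ 1.43875597e-03, -4.42346621e+01, -1.78032392e+01, -1.67967241e-04,
        8.53108708e-03,  4.29915218e-06]), 'eef_pos': array([0.15780194, 0.60400297, 0.23032536]), 'tool_rot': array([ 2.95833066,  1.56859312, -2.00986124]), 'force': array([ 0.31814687, -0.27332617,  0.23518073]), 'ft_torque': array([ 0.05368253,  0.04249789, -0.01356506]), 'opening': 0.999862902026348}
scene [1.82223664 0.21050141 1.56680092] [-2.39834017  0.01031939  1.71507137] [[498.81213813   0.         262.75000658]
 [  0.         498.81213813 195.5833993 ]
 [  0.           0.           1.        ]]
[[-1.4600179  -1.14327959 -0.76274966]
 [ 0.42168296 -0.04557892 -0.00172742]
 [ 1.00094111  1.13144341  0.62550291]]
side [ 0.50961393 -0.90154919  1.2696016 ] [-2.45084974  0.01492596 -0.04701483] [[461.92507382   0.         268.7440815 ]
 [  0.         461.92507382 194.31740309]
 [  0.           0.           1.        ]]
[[-7.90915640e-01 -5.30477780e-01 -7.62279273e-01]
 [ 4.93244800e-01  2.21258923e-01 -9.60821229e-04]
 [ 1.95921015e+00  2.46695356e+00  5.95805115e-01]]
```

View pics/scene0.png

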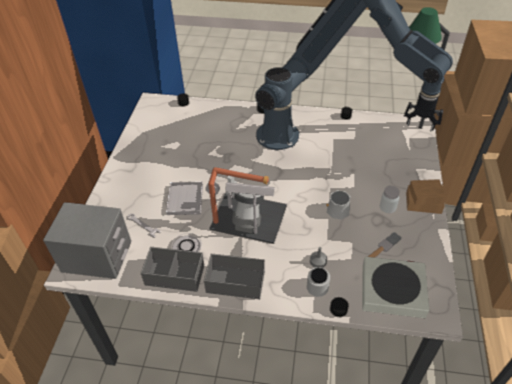

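View pics/side0.png

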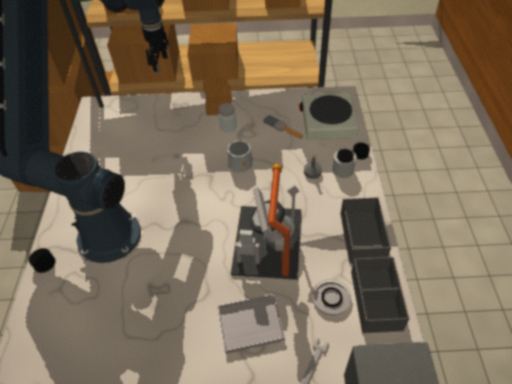

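Scene view: robot at (278,110), stand plate about (248,216) with the orange pipe running (215,175)–(265,180), and tray at (183,198). In the side view the plate is about (267,242), keeper/rail about (245,255), pipe (275,170)–(287,270), tray (252,323).

```bash
python3 - <<'E'
from h import *
def rect(P,n):
    r=cv2.minAreaRect((P[:,:2]*1000).astype(np.float32)); print(n,len(P),"c",np.round(r[0],1),"size",np.round(r[1],1),"ang",round(r[2],2),"z",np.round(np.median(P[:,2])*1000,1)); return r
for n in("scene","side"):
    f=np.load(n+"0.npz"); W=f["W"]; img=f["img"].astype(int); hsv=cv2.cvtColor(f["img"],cv2.COLOR_RGB2HSV)
    x,y,z=W[...,0],W[...,1],W[...,2]
    roi=(x>.3)&(x<.8)&(y>-.35)&(y<.25)
    dark=roi&(hsv[...,2]<95)&(abs(z-.012)<.007)
    m=cv2.morphologyEx(dark.astype(np.uint8),cv2.MORPH_OPEN,np.ones((3,3)))
    l=cv2.connectedComponentsWithStats(m)
    for i in np.argsort(-l[2][1:,4])[:3]+1: 
        if l[2][i,4]>60: rect(W[l[1]==i],n+" dark")
    o=roi&(hsv[...,0]<15)&(hsv[...,1]>130)&(z>.05)
    top=o&(z>.262); rect(W[top],n+" pipe top"); rect(W[o],n+" pipe all")
    print(" pipe z max",np.nanpercentile(z[o],[5,50,98]))
    # silver mid-height points: histogram
    for lo,hi in((.11,.15),(.15,.185),(.185,.26)):
        s=roi&(z>lo)&(z<hi)&~(hsv[...,1]>110)
        if s.sum()>5: rect(W[s],f"{n} grey {lo}-{hi}")
    t=(x>.25)&(x<.75)&(y<-.15)&(y>-.5)&(z>.014)&(z<.027)
    m=cv2.morphologyEx(t.astype(np.uint8),cv2.MORPH_CLOSE,np.ones((3,3)))
    l=cv2.connectedComponentsWithStats(m)
    for i in np.argsort(-l[2][1:,4])[:3]+1: rect(W[(l[1]==i)&t],n+" rim")
    crop=f["img"][150:260,140:320] if n=="scene" else f["img"][150:360,200:330]
    cv2.imwrite(f"pics/{n}c.png",cv2.resize(crop,None,fx=4 if n=="scene" else 2.8,fy=4 if n=="scene" else 2.8,interpolation=cv2.INTER_CUBIC)[:,:,::-1])
E
```

```text
scene dark 649 c [537.6  15.9] size [130.3 214.8] ang 80.75 z 12.1
scene dark 420 c [ 552.8 -126.7] size [121.8 160.7] ang 86.59 z 12.0
scene pipe top 223 c [555. -73.] size [209.   26.4] ang 84.37 z 274.3
scene pipe all 384 c [556.  -79.6] size [ 60.3 216.8] ang 5.4 z 268.8
 pipe z max [0.08083785 0.26876543 0.28132381]
scene grey 0.11-0.15 324 c [545.8 -72.6] size [202.9 161. ] ang 70.48 z 138.3
scene grey 0.15-0.185 589 c [539.4 -83.9] size [240.1 147.2] ang 77.11 z 162.0
scene grey 0.185-0.26 134 c [ 565.7 -101. ] size [209.9  81.8] ang 77.6 z 207.6
scene rim 99 c [ 518.6 -171.9] size [ 43.2 210.4] ang 89.19 z 16.7
scene rim 164 c [ 463.5 -337. ] size [185.5 146.2] ang 8.37 z 18.6
scene rim 29 c [ 713.7 -235.3] size [53.  44.6] ang 26.61 z 16.3
side dark 1259 c [ 499.9 -105.3] size [164.2 164.5] ang 82.41 z 12.1
side dark 346 c [ 604.3 -127. ] size [146.1  34.2] ang 81.47 z 12.2
side dark 228 c [457.2  39.1] size [97.7 39.9] ang 81.43 z 12.3
side pipe top 416 c [548.6 -81.7] size [205.4  32.4] ang 86.42 z 275.4
side pipe all 759 c [563.2 -86.7] size [212.7  59.2] ang 85.14 z 269.9
 pipe z max [0.08132515 0.269858   0.27971422]
side grey 0.11-0.15 501 c [512.3 -71.4] size [202.8 121.2] ang 60.14 z 125.3
side grey 0.15-0.185 633 c [527.  -79.3] size [232.5 136.8] ang 75.66 z 166.7
side grey 0.185-0.26 246 c [555.5 -94.9] size [219.6  85.3] ang 72.62 z 208.7
side rim 173 c [ 509.3 -168.4] size [ 43.4 207.4] ang 84.67 z 15.4
side rim 337 c [ 463.2 -335.9] size [169.9 144.3] ang 10.06 z 20.6
side rim 28 c [ 708.6 -316.9] size [79.7 20.3] ang 1.88 z 16.8
```

View pics/sidec.png

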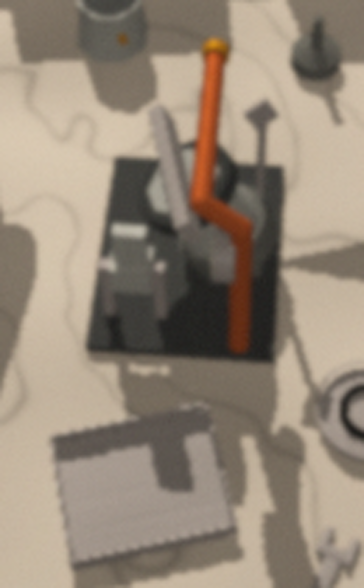

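View pics/scenec.png

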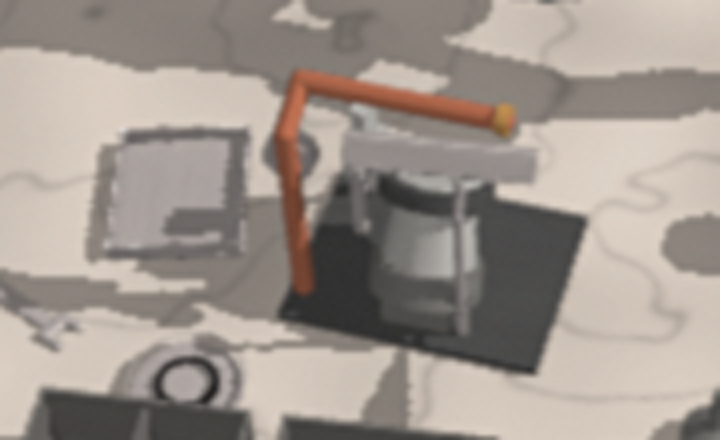

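```bash
python3 - <<'E'
from h import *
A=[];
S={n:np.load(n+"0.npz") for n in("scene","side")}
for n,f in S.items():
    W=f["W"]; v=cv2.cvtColor(f["img"],cv2.COLOR_RGB2HSV)[...,2]
    x,y,z=W[...,0],W[...,1],W[...,2]
    m=(x>.38)&(x<.72)&(y>-.25)&(y<.13)&(v<95)&(abs(z-.012)<.0045)
    m=cv2.morphologyEx(m.astype(np.uint8),cv2.MORPH_OPEN,np.ones((3,3)))>0
    A.append(W[m])
P=np.vstack(A); r=cv2.minAreaRect((P[:,:2]*1000).astype(np.float32)); print(r)
best=None
for a in np.radians(np.arange(-14,0,.25)):
    c,s=np.cos(a),np.sin(a); q=P[:,:2]@np.array([[c,-s],[s,c]])
    lo,hi=np.percentile(q,.3,axis=0),np.percentile(q,99.7,axis=0); e=hi-lo
    k=e.prod()
    if best is None or k<best[0]: best=(k,a,e,(lo+hi)/2)
k,a,e,m=best; c,s=np.cos(a),np.sin(a); C=np.array([[c,-s],[s,c]])@m
print("yaw",np.degrees(a),"ext",e,"centre",C)
np.savez("stand.npz",yaw=a,c=C)
R=np.array([[c,-s],[s,c]])
for n,f in S.items():
    W=f["W"].reshape(-1,3); h=cv2.cvtColor(f["img"],cv2.COLOR_RGB2HSV).reshape(-1,3)
    q=np.c_[(W[:,:2]-C)@R,W[:,2]]
    k=(q[:,0]>-.12)&(q[:,0]<0)&(q[:,1]<-.02)&(q[:,1]>-.16)&(q[:,2]>.160)&(q[:,2]<.178)&(h[:,1]<110)
    if k.sum(): print(n,"tab top",k.sum(),np.round(q[k].min(0),3),np.round(np.median(q[k],0),3),np.round(q[k].max(0),3))
    o=(h[:,0]<28)&(h[:,1]>130)&(q[:,2]>.24)&(abs(q[:,1])<.2)&(abs(q[:,0])<.15)
    print("pipe",np.round(np.percentile(q[o],[1,50,99],axis=0),3))
    # bar: points
    b=(h[:,1]<110)&(q[:,2]>.16)&(q[:,2]<.25)&(abs(q[:,0])<.12)&(abs(q[:,1])<.13)
    ax=np.array([-.479,0,.878]); d=(q-[0,0,.12])
    t=d@ax; b&=(t>0.03)
    print("bar t pct",np.round(np.percentile(t[b],[2,10,50,90,98]),3))
    B=d[b]; u=np.c_[B[:,1],B@np.array([.878,0,.479])]
    tt=t[b]; hi=tt>np.percentile(tt,60); rr=cv2.minAreaRect((u*1000).astype(np.float32)); print("barrect (y, e)",rr)
    fin=(q[:,0]>.04)&(q[:,2]>.08)&(q[:,1]>-.08)&(q[:,1]<.12)&(q[:,2]<.25)&(h[:,1]<110)&(q[:,0]<.2)
    print("far bits",fin.sum(),np.round(np.percentile(q[fin],[2,50,98],axis=0),3))
E
```

```text
((579.531005859375, -74.66108703613281), (294.904541015625, 312.0272216796875), 81.83323669433594)
yaw -7.75 ext [0.30607638 0.28883892] centre [ 0.57764763 -0.07396903]
scene tab top 99 [-0.108 -0.081  0.16 ] [-0.048 -0.051  0.17 ] [-0.025 -0.02   0.178]
pipe [[-0.032 -0.106  0.242]
 [-0.02  -0.019  0.274]
 [ 0.02   0.101  0.283]]
bar t pct [0.038 0.045 0.072 0.083 0.093]
barrect (y, e) ((-11.811698913574219, 5.289176940917969), (232.08058166503906, 153.80136108398438), 2.870469570159912)
far bits 14 [[0.041 0.005 0.08 ]
 [0.195 0.095 0.082]
 [0.2   0.116 0.18 ]]
side tab top 145 [-0.119 -0.083  0.16 ] [-0.072 -0.071  0.17 ] [-0.033 -0.021  0.178]
pipe [[-0.04  -0.116  0.242]
 [-0.026 -0.045  0.275]
 [ 0.015  0.1    0.281]]
bar t pct [0.042 0.048 0.08  0.089 0.1  ]
barrect (y, e) ((-14.668571472167969, -10.385383605957031), (220.96888732910156, 150.16709899902344), 7.121804237365723)
far bits 16 [[0.085 0.032 0.08 ]
 [0.193 0.086 0.082]
 [0.199 0.111 0.165]]
```

```bash
cat >> h.py <<'E'
def ray(d,uv,z):
    K=np.array(d["mtx"]); r=(np.c_[np.atleast_2d(uv),np.ones(len(np.atleast_2d(uv)))]@np.linalg.inv(K).T)@d["R"].T
    return d["p"]+r*((z-d["p"][2])/r[:,2])[:,None]
E
python3 - <<'E'
from h import *
S=cam("side"); C=cam("scene")
a=ray(S,[(241,206.4),(301.8,209.6),(232,275.7),(297,278.6)],.012); b=ray(C,[(287,204.2),(274.2,243.2),(210,229.5)],.012)
print(np.round(a,3)[:,:2].tolist(),np.round(b,3)[:,:2].tolist())
# model corners: stand frame
pts=np.vstack([a,b])[:,:2]; mod=np.array([(-.105,.135),(.105,.135),(-.105,-.135),(.105,-.135),(-.105,.135),(.105,.135),(.105,-.135)])
M,_=cv2.estimateAffinePartial2D(mod.astype(np.float32),pts.astype(np.float32),ransacReprojThreshold=.02); print(M, np.hypot(M[0,0],M[1,0]))
mc=mod-mod.mean(0); pc=pts-pts.mean(0); yaw=np.arctan2((mc[:,0]*pc[:,1]-mc[:,1]*pc[:,0]).sum(),(mc*pc).sum())
R=np.array([[np.cos(yaw),-np.sin(yaw)],[np.sin(yaw),np.cos(yaw)]]); c=pts.mean(0)-R@mod.mean(0)
print("yaw",np.degrees(yaw),"c",c,"res",np.round(pts-(mod@R.T+c),3).tolist())
np.savez("stand.npz",yaw=yaw,c=c)
for n in("scene","side"):
    f=np.load(n+"0.npz"); W=f["W"].reshape(-1,3); h=cv2.cvtColor(f["img"],cv2.COLOR_RGB2HSV).reshape(-1,3)
    q=np.c_[(W[:,:2]-c)@R,W[:,2]]
    o=(h[:,0]<28)&(h[:,1]>130)&(q[:,2]>.268)&(abs(q[:,1])<.2)&(abs(q[:,0])<.15)
    print("pipe",np.round(np.percentile(q[o],[1,50,99],axis=0),3))
    d=q-[0,0,.12]; t=d@[-.479,0,.878]; e=d@[.878,0,.479]
    b=(h[:,1]<110)&(abs(e)<.12)&(abs(q[:,1])<.12)&(t>.07)&(t<.15)
    for lo,hi in((.07,.08),(.08,.09),(.09,.1),(.1,.11),(.11,.12)):
        k=b&(t>=lo)&(t<hi)
        if k.sum()>8: print(n,lo,k.sum(),"y,e rect",cv2.minAreaRect((np.c_[d[k,1],e[k]]*1000).astype(np.float32)))
    for zlo,zhi in((.112,.13),(.13,.15),(.15,.165),(.165,.178)):
        k=(q[:,0]>-.12)&(q[:,0]<-.04)&(q[:,1]<-.05)&(q[:,1]>-.15)&(q[:,2]>zlo)&(q[:,2]<zhi)&(h[:,1]<110)
        if k.sum()>5: print(n,"keeper",zlo,k.sum(),np.round(np.percentile(q[k],[3,50,97],axis=0),3).tolist())
E
```

```text
[[0.441, 0.089], [0.65, 0.063], [0.411, -0.181], [0.61, -0.202]] [[0.445, 0.096], [0.653, 0.069], [0.621, -0.193]]
[[ 0.98784833  0.12055789  0.53023659]
 [-0.12055789  0.98784833 -0.05413668]] 0.9951776367902232
yaw -6.958017021488643 c [ 0.53015352 -0.05422023] res [[-0.001, -0.003], [-0.001, -0.004], [0.002, -0.006], [-0.008, -0.001], [0.003, 0.004], [0.003, 0.002], [0.003, 0.008]]
pipe [[ 0.017 -0.116  0.268]
 [ 0.029 -0.01   0.275]
 [ 0.039  0.087  0.284]]
scene 0.1 16 y,e rect ((-13.732627868652344, 91.04269409179688), (186.6903076171875, 8.577364921569824), 2.9311277866363525)
scene 0.11 18 y,e rect ((-5.581260681152344, 98.62974548339844), (21.759029388427734, 191.64105224609375), 86.99375915527344)
scene keeper 0.112 7 [[-0.078, -0.079, 0.117], [-0.073, -0.074, 0.121], [-0.065, -0.068, 0.128]]
scene keeper 0.13 9 [[-0.066, -0.082, 0.132], [-0.056, -0.078, 0.144], [-0.044, -0.077, 0.148]]
scene keeper 0.15 14 [[-0.064, -0.095, 0.151], [-0.048, -0.081, 0.156], [-0.041, -0.078, 0.164]]
scene keeper 0.165 10 [[-0.049, -0.093, 0.167], [-0.044, -0.085, 0.173], [-0.041, -0.079, 0.176]]
pipe [[ 0.01  -0.123  0.269]
 [ 0.021 -0.027  0.276]
 [ 0.033  0.087  0.281]]
side 0.07 45 y,e rect ((-85.75887298583984, -29.025474548339844), (33.68132781982422, 18.41607093811035), 86.1358871459961)
side keeper 0.112 88 [[-0.08, -0.105, 0.113], [-0.06, -0.097, 0.12], [-0.041, -0.086, 0.128]]
side keeper 0.13 49 [[-0.074, -0.096, 0.131], [-0.057, -0.093, 0.14], [-0.041, -0.083, 0.148]]
side keeper 0.15 38 [[-0.074, -0.095, 0.15], [-0.058, -0.094, 0.158], [-0.042, -0.091, 0.165]]
side keeper 0.165 70 [[-0.076, -0.095, 0.166], [-0.059, -0.088, 0.171], [-0.042, -0.079, 0.176]]
```

```bash
cat >> h.py <<'E'
st=np.load("stand.npz"); YAW=float(st["yaw"]); CC=st["c"]
RS=np.array([[np.cos(YAW),-np.sin(YAW)],[np.sin(YAW),np.cos(YAW)]])
def s2w(p): p=np.asarray(p,float); return np.r_[RS@p[:2]+CC,p[2:]]
def w2s(W): return np.concatenate([(W[...,:2]-CC)@RS,W[...,2:]],-1)
def jaw():
    s=robot.sense(); M=Ro.from_euler('xyz',s["tool_rot"]).as_matrix(); return s["eef_pos"],M,np.degrees(np.arctan2(M[1,2],M[0,2]))
E
python3 - <<'E'
from h import *
p,M,a=jaw(); print(p,np.round(M,3).tolist(),"jaw dir deg",a,"want",83.04,-96.96, "keeper",s2w([-.059,-.087,.172]))
# q6 range consideration: q5.. yaw change
# bar look
for n in("scene","side"):
    f=np.load(n+"0.npz"); q=w2s(f["W"].reshape(-1,3)); h=cv2.cvtColor(f["img"],cv2.COLOR_RGB2HSV).reshape(-1,3)
    d=q-[0,0,.12]; t=d@[-.479,0,.878]; e=d@[.878,0,.479]
    for yy in(-.085,-.06,-.03,0,.03,.06,.085):
        k=(abs(d[:,1]-yy)<.008)&(abs(e)<.05)&(t>0.02)&(t<.12)&(h[:,1]<110)
        print(n,yy,k.sum(),"t:",np.round(np.percentile(t[k],[5,50,95])*1e3) if k.sum() else "", "e:",np.round(np.percentile(e[k&(t>np.median(t[k])-.01)],[5,50,95])*1e3) if k.sum() else "")
    k=(q[:,0]>.0)&(q[:,0]<.16)&(q[:,1]>0)&(q[:,1]<.13)&(q[:,2]>.03)&(q[:,2]<.255)&(h[:,1]<110)
    print("x>0,y>0:",k.sum(),np.round(q[k][np.argsort(q[k][:,0])][::max(1,k.sum()//14)],3).tolist())
E
```

```text
[0.15789993 0.60427845 0.23068589] [[-0.001, -0.967, 0.253], [-0.001, 0.253, 0.967], [-1.0, 0.0, -0.001]] jaw dir deg 75.34483892010016 want 83.04 -96.96 keeper [ 0.46104868 -0.13343211  0.172     ]
scene -0.085 56 t: [33. 54. 69.] e: [-44. -15.  34.]
scene -0.06 38 t: [27. 43. 57.] e: [19. 27. 38.]
scene -0.03 47 t: [22. 40. 57.] e: [13. 21. 28.]
scene 0 57 t: [21. 34. 58.] e: [ 5. 13. 30.]
scene 0.03 46 t: [22. 42. 57.] e: [-10.   2.  10.]
scene 0.06 53 t: [21. 41. 59.] e: [-15.  -7.   3.]
scene 0.085 41 t: [25. 43. 58.] e: [-26. -13.  -5.]
x>0,y>0: 575 [[0.0, 0.057, 0.143], [0.015, 0.061, 0.137], [0.026, 0.051, 0.063], [0.035, 0.03, 0.114], [0.042, 0.005, 0.161], [0.046, 0.029, 0.115], [0.051, 0.004, 0.153], [0.058, 0.059, 0.041], [0.064, 0.037, 0.078], [0.073, 0.051, 0.223], [0.078, 0.029, 0.079], [0.081, 0.018, 0.091], [0.084, 0.038, 0.052], [0.088, 0.024, 0.065], [0.103, 0.008, 0.078]]
side -0.085 159 t: [27. 55. 79.] e: [-45. -24.  34.]
side -0.06 40 t: [31. 57. 61.] e: [12. 23. 29.]
side -0.03 75 t: [21. 26. 60.] e: [-40. -11.  30.]
side 0 80 t: [22. 29. 61.] e: [-45.   1.  45.]
side 0.03 61 t: [22. 35. 60.] e: [-31.  -1.   5.]
side 0.06 41 t: [21. 50. 59.] e: [-23. -13.  -6.]
side 0.085 27 t: [30. 56. 61.] e: [-28. -21. -13.]
x>0,y>0: 336 [[0.026, 0.021, 0.16], [0.034, 0.002, 0.166], [0.045, 0.022, 0.155], [0.052, 0.003, 0.115], [0.059, 0.0, 0.104], [0.064, 0.048, 0.197], [0.068, 0.021, 0.086], [0.07, 0.042, 0.08], [0.072, 0.047, 0.136], [0.073, 0.047, 0.186], [0.075, 0.044, 0.119], [0.077, 0.024, 0.088], [0.079, 0.051, 0.2], [0.085, 0.055, 0.196]]
```

Call:
apply_moves(plan="-1 24 -41 14 1; -1 24 -41 14 1; -1 24 -41 14 1; -1 24 -41 14 1; -1 24 -41 14 1; -1 24 -41 14 1; -1 24 -41 14 1; -1 24 -41 14 0", newtons=60)

```text
t: 1.0
eef_pos: [0.3475, 0.2725, 0.3403]
tool_rot: [2.754, 1.565, -2.075]
force: [1.5, 1.0, 0.2]
opening: 1.003
```

Call:
apply_moves(plan="-1 12 -46 0 0; -1 12 -46 0 0; -1 12 -46 0 0; -1 12 -46 0 0; -1 12 -46 0 0; -1 12 -46 0 0; -1 12 -46 0 0; -1 12 -46 0 0")

```text
t: 1.8
eef_pos: [0.447, -0.1101, 0.344]
tool_rot: [-1.683, 1.561, -0.228]
force: [1.6, 1.1, -0.6]
opening: 0.997
```

```bash
python3 - <<'E'
from h import *
p,M,a=jaw(); print(p,a,robot.sense()["t"],robot.sense()["q"])
d=cam("wrist"); save(d,"pics/w1.png"); np.savez("w1.npz",W=cloud(d),img=d["img"]); print(d["p"])
E
```

```text
[ 0.44699367 -0.11010204  0.34403606] 83.32242018603166 1.8 [-0.48672979  0.16416062  1.67412738  0.0026643   1.29360993 -1.94170261]
[ 0.37638601 -0.1017452   0.48604681]
```

View pics/w1.png

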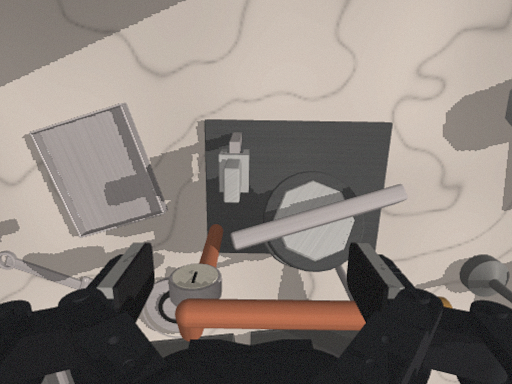

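Wrist view: keeper tab at about (232,181), bar from (236,241) to (405,192), plate robot-side corners (206,121) and (391,123), tray corners (31,133),(125,105),(163,211),(82,236), pipe at (180–365,315).

```bash
python3 - <<'E'
from h import *
f=np.load("w1.npz"); W=f["W"]; q=w2s(W)
def rect(P): r=cv2.minAreaRect((P[:,:2]*1000).astype(np.float32)); return np.round(r[0],1),np.round(r[1],1),round(r[2],1)
roi=np.zeros(W.shape[:2],bool); roi[125:215,210:256]=1
k=roi&(W[...,2]>.163)&(W[...,2]<.182); print("tab",k.sum(),rect(W[k]),np.median(W[k],0)," stand:",rect(q[k]))
k=roi&(W[...,2]>.112)&(W[...,2]<.128); print("bridge",rect(W[k]),np.median(W[k],0))
for n,(u,v) in dict(c1=(210,124),c2=(386,127)).items(): print(n,W[v,u])
roi[:]=0; roi[95:245,20:175]=1
k=roi&(W[...,2]>.013)&(W[...,2]<.028); print("tray",k.sum(),rect(W[k]),np.median(W[k][:,2]))
k=roi&(W[...,2]>.001)&(W[...,2]<.006)&(W[...,1]<-.27); print("floorz",np.median(W[k][:,2]))
roi[:]=0; roi[180:252,228:412]=1
k=roi&(W[...,2]>.14)&(W[...,2]<.23); P=q[k]-[0,0,.12]; t=P@[-.479,0,.878]; e=P@[.878,0,.479]
m=(t>.045)&(t<.075); print("bar t",np.percentile(t[m],[5,50,95]),cv2.minAreaRect((np.c_[P[m,1],e[m]]*1000).astype(np.float32)))
roi[:]=0; roi[295:335,180:360]=1; k=roi&(W[...,2]>.25); print("pipe",rect(q[k]),np.percentile(W[k][:,2],95))
E
```

```text
tab 567 (array([ 461.9, -131.1]), array([15.3, 36.4]), 82.6) [ 0.46028402 -0.13070786  0.17172082]  stand: (array([-58.5, -84.6]), array([15.3, 36.4]), 89.6)
bridge (array([ 461.6, -131.6]), array([33.5, 44.1]), 83.1) [ 0.45449908 -0.12379567  0.11988528]
c1 [ 0.41166059 -0.16445457  0.0104684 ]
c2 [0.44520964 0.08542659 0.0115365 ]
tray 1599 (array([ 463.2, -335. ]), array([170.2, 141.1]), 9.7) 0.020474630218095147
floorz 0.0028170558956986114
bar t [0.05521041 0.05744219 0.06787788] ((-0.6713104248046875, -23.805137634277344), (69.12344360351562, 189.0166473388672), 73.77172088623047)
pipe (array([-23.6, -63.9]), array([130.8, 147.8]), 10.6) 0.2772409107489215
```

Call:
apply_moves(plan="-1 15 -21 0 0; -1 0 0 -45 0; -1 0 0 -45 0; -1 0 0 -40 0; -1 0 0 -10 0; -1 0 0 0 0")

```text
t: 2.45
eef_pos: [0.4671, -0.1452, 0.201]
tool_rot: [-2.085, 1.547, -0.645]
force: [0.4, 1.1, 0.9]
opening: 1.002
```

```bash
python3 - <<'E'
from h import *
p,M,a=jaw(); print(p,a,robot.sense()["force"])
d=cam("wrist"); save(d,"pics/w2.png"); W=cloud(d)
k=(abs(W[...,2]-.172)<.007)&(abs(W[...,0]-.46)<.04)&(abs(W[...,1]+.131)<.035)
r=cv2.minAreaRect((W[k][:,:2]*1000).astype(np.float32)); print(r,k.sum())
E
```

```text
[ 0.46708635 -0.14524172  0.20095979] 82.48006924393249 [0.35068413 1.13741805 0.91993796]
((461.826416015625, -131.4075927734375), (16.03456687927246, 35.84806442260742), 82.2463607788086) 1776
```

Call:
apply_moves(plan="-1 -5 14 0 0; -1 0 0 0 0; -1 0 0 -30 0; -1 0 0 -27 0; -1 0 0 0 0")

```text
t: 3.0
eef_pos: [0.4662, -0.1306, 0.1499]
tool_rot: [-2.023, 1.53, -0.581]
force: [0.5, 0.1, -0.2]
opening: 0.996
```

Call:
apply_moves(plan="-1 -4 -1 -8 0; -1 0 0 0 0; 1 0 0 0 0; 1 0 0 0 0; 1 0 0 0 0; 1 0 0 0 0; 1 0 0 0 0; 1 0 0 0 0")

```text
t: 3.8
eef_pos: [0.4655, -0.1329, 0.1473]
tool_rot: [-2.0, 1.519, -0.557]
force: [-0.3, 0.7, -1.1]
opening: 0.174
```

Call:
apply_moves(plan="1 0 0 12 0; 1 0 0 12 0; 1 0 0 12 0; 1 0 0 15 0; 1 0 0 0 0")

```text
t: 4.3
eef_pos: [0.4631, -0.1313, 0.1971]
tool_rot: [-2.002, 1.527, -0.559]
force: [0.0, -0.4, -0.5]
opening: 0.174
```

```bash
python3 - <<'E'
from h import *
p,M,a=jaw(); print(p,a,np.round(M,3).tolist(),robot.sense()["force"],robot.sense()["opening"],robot.sense()["q"])
d=cam("wrist"); save(d,"pics/w3.png")
d=cam("side"); save(d,"pics/s3.png"); cv2.imwrite("pics/s3c.png",cv2.resize(d["img"][150:300,180:340],None,fx=3.5,fy=3.5)[:,:,::-1])
E
```

```text
[ 0.46307356 -0.13131742  0.197064  ] 82.64027151448389 [[0.037, -0.991, 0.128], [-0.023, 0.127, 0.992], [-0.999, -0.04, -0.018]] [ 0.00998076 -0.37931855 -0.48929118] 0.17413327887229518 [-0.50759046  0.37172564  1.85188447 -0.00295886  0.87384482 -1.94845679]
```

View pics/w3.png

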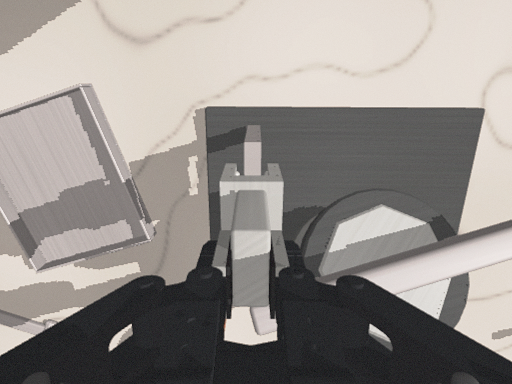

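The keeper (252,230) is in the grip and clear of the rail (253,145). Moving it over to the tray.

Call:
apply_moves(plan="1 0 0 15 0; 1 0 -40 0 0; 1 0 -40 0 0; 1 0 -40 0 0; 1 0 -40 0 0; 1 0 -25 0 0; 1 0 0 0 0; 1 0 0 0 0")

```text
t: 5.2
eef_pos: [0.4563, -0.3185, 0.2016]
tool_rot: [-1.92, 1.547, -0.475]
force: [0.6, -0.4, -1.8]
opening: 0.177
```

Call:
apply_moves(plan="1 4 -16 0 0; 1 0 0 -40 0; 1 0 0 -40 0; 1 0 0 -20 0; 1 0 0 -5 0; 1 0 0 0 0")

```text
t: 5.8
eef_pos: [0.4633, -0.3339, 0.0934]
tool_rot: [-1.961, 1.544, -0.509]
force: [-0.5, 0.6, -1.2]
opening: 0.17
```

```bash
python3 - <<'E'
from h import *
p,M,a=jaw(); print(p,a,np.round(M[:,0],3),robot.sense()["force"])
d=cam("wrist"); save(d,"pics/w4.png"); W=cloud(d)
k=(W[...,2]>.0)&(W[...,2]<.028)&(W[...,1]<-.25)&(W[...,1]>-.45)&(W[...,0]>.3)&(W[...,0]<.6)&(W[...,2]>.014)
r=cv2.minAreaRect((W[k][:,:2]*1000).astype(np.float32)); print(r)
for n in("side","scene"):
    d=cam(n); W=cloud(d); k=(abs(W[...,0]-.46)<.05)&(abs(W[...,1]+.335)<.05)&(W[...,2]>.03)
    print(n,k.sum()); 
    if n=="side": save(d,"pics/s4.png"); cv2.imwrite("pics/s4c.png",cv2.resize(d["img"][230:380,180:340],None,fx=3.5,fy=3.5)[:,:,::-1])
E
```

```text
[ 0.46332507 -0.33391968  0.09342605] 83.1856078331318 [ 0.023 -0.013 -1.   ] [-0.5039458   0.6276865  -1.22828322]
((463.9476318359375, -335.6525573730469), (170.4329071044922, 140.67320251464844), 9.897473335266113)
side 2885
scene 1464
```

View pics/s4c.png

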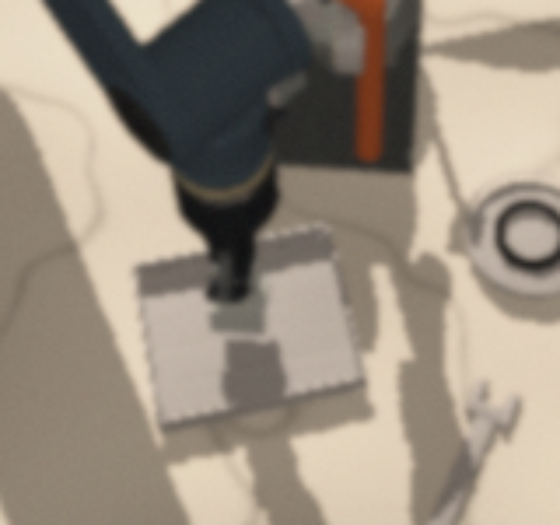

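Keeper hangs upright over the tray (crop ~ (238,310)), centred; lowering until contact.

Call:
apply_moves(plan="1 0 0 -10 0; 1 0 0 -7 0; 1 0 0 -4 0; 1 0 0 0 0; 1 0 0 0 0")

```text
t: 6.45
eef_pos: [0.4658, -0.3366, 0.0759]
tool_rot: [-2.054, 1.533, -0.602]
force: [0.5, -0.4, -1.4]
opening: 0.175
```

Call:
apply_moves(plan="1 0 0 -4 0; 1 0 0 -2 0; 1 0 0 0 0")

```text
t: 6.75
eef_pos: [0.4659, -0.3369, 0.0704]
tool_rot: [-2.061, 1.532, -0.609]
force: [0.4, 1.5, 1.0]
opening: 0.178
```

Call:
apply_moves(plan="1 0 0 -2 0; 1 0 0 -1 0; 1 0 0 0 0")

```text
t: 7.05
eef_pos: [0.466, -0.337, 0.0708]
tool_rot: [-2.068, 1.531, -0.615]
force: [0.3, 0.2, 0.0]
opening: 0.177
```

Call:
apply_moves(plan="-1 0 0 0 0; -1 0 0 0 0; -1 0 0 0 0; -1 0 0 0 0; -1 0 0 0 0; -1 0 0 20 0; -1 0 0 40 0; -1 0 0 40 0")

```text
t: 7.85
eef_pos: [0.4627, -0.334, 0.1662]
tool_rot: [-1.95, 1.546, -0.499]
force: [0.1, 0.0, -0.8]
opening: 1.001
```

Call:
apply_moves(plan="-1 0 0 50 0; -1 0 0 50 0; -1 0 0 0 0")

```text
t: 8.15
eef_pos: [0.4643, -0.3355, 0.2746]
tool_rot: [-2.038, 1.537, -0.586]
force: [0.6, -0.9, -0.0]
opening: 1.0
```

```bash
python3 - <<'E'
from h import *
p,M,a=jaw(); print(p,a,np.round(M[:,0],3))
d=cam("wrist"); save(d,"pics/w5.png"); W=cloud(d)
k=(abs(W[...,0]-.465)<.06)&(abs(W[...,1]+.335)<.06)&(W[...,2]>.03)&(W[...,2]<.13)
print(k.sum(),np.nanpercentile(W[k],[2,50,98],axis=0)); t=k&(W[...,2]>.085); print(cv2.minAreaRect((W[t][:,:2]*1000).astype(np.float32)))
E
```

```text
[ 0.46428507 -0.33554644  0.27463256] 83.17269888487613 [ 0.029 -0.019 -0.999]
1258 [[ 0.43930815 -0.35445658  0.03777981]
 [ 0.45695121 -0.33681321  0.05851677]
 [ 0.48115146 -0.32131047  0.09606823]]
((461.0030822753906, -337.7254638671875), (15.312945365905762, 35.223167419433594), 82.8965835571289)
```

View pics/w5.png

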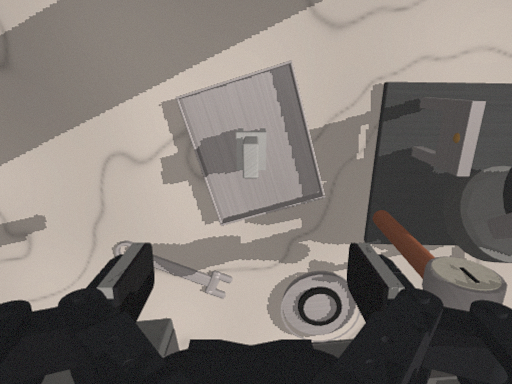

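Keeper stands upright in the tray at (251,155), tab top at z = 0.096. Now for the collar: first push the bar's +y end with the back of the open far-side finger (the hand stays robot-side of the pipe).

Call:
apply_moves(plan="-1 -12 42 3 -8.5; -1 -12 42 0 -8.5; -1 -12 42 0 -8.5; -1 -12 42 0 -8.5; -1 -5 44 0 -8.5; -1 -2 44 0 -8.5; -1 -2 44 0 -8.5; -1 -2 44 0 -8.5")

```text
t: 9.0
eef_pos: [0.3963, -0.0026, 0.2639]
tool_rot: [-2.658, 1.548, -2.339]
force: [-0.0, -0.5, -1.2]
opening: 1.002
```

Call:
apply_moves(plan="-1 0 20 0 -8.5; -1 0 0 0 -8.5; -1 0 0 0 -4; -1 0 0 0 0")

```text
t: 9.4
eef_pos: [0.3891, 0.0247, 0.258]
tool_rot: [-2.991, 1.535, -3.04]
force: [-0.5, 0.1, -0.2]
opening: 0.998
```

```bash
cat > st.py <<'E'
from h import *
p,M,a=jaw(); s=robot.sense(); print("t",s["t"],"p",np.round(p,4),"stand",np.round(w2s(p),4),"jaw(stand)",round(a-np.degrees(YAW),1),"axis",np.round(M[:,0],3),"F",np.round(s["force"],1),"q",np.round(s["q"],2))
E
python3 st.py
```

```text
t 9.4 p [0.3891 0.0247 0.258 ] stand [-0.1496  0.0613  0.258 ] jaw(stand) 4.2 axis [-0.035 -0.004 -0.999] F [-0.5  0.1 -0.2] q [-0.22  0.18  1.92 -0.01  1.07 -0.16]
```

Call:
apply_moves(plan="-1 15 23 0 -4; -1 0 0 0 0; -1 0 0 -40 0; -1 0 0 -40 0; -1 0 0 -30 0; -1 0 0 -12 0; -1 0 0 0 0")

```text
t: 10.1
eef_pos: [0.4008, 0.0462, 0.1286]
tool_rot: [-2.985, 1.528, -3.092]
force: [0.1, 0.9, -1.0]
opening: 1.001
```

```bash
python3 st.py; python3 - <<'E'
from h import *
d=cam("wrist"); save(d,"pics/w6.png")
E
```

```text
t 10.1 p [0.4008 0.0462 0.1286] stand [-0.1406  0.084   0.1286] jaw(stand) 0.8 axis [-0.043 -0.002 -0.999] F [ 0.1  0.9 -1. ] q [-0.16  0.44  2.04 -0.01  0.7  -0.04]
```

View pics/w6.png

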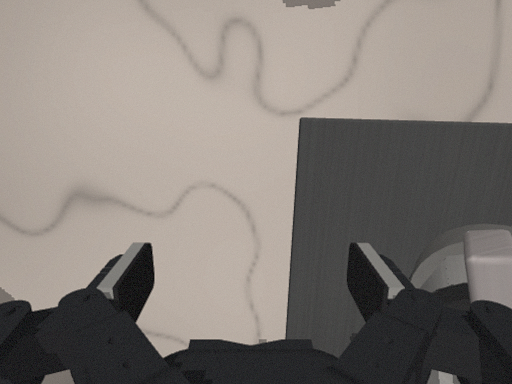

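Bar's +y end shows at about (490,260), right of the far finger (375,280); path clear. Pushing.

Call:
apply_moves(plan="-1 10 -1 0 0; -1 10 -1 0 0; -1 10 -1 1 0; -1 10 -1 1 0; -1 10 -1 1 0; -1 0 0 0 0")

```text
t: 10.75
eef_pos: [0.4526, 0.0411, 0.1359]
tool_rot: [-3.003, 1.525, -3.108]
force: [-0.7, 0.9, 0.7]
opening: 1.0
```

```bash
cat > bar.py <<'E'
from h import *
# bar angle: bar lies on plane t~.059 (top face); intersect pts of the two fixed views
for n in("scene","side"):
    d=cam(n); q=w2s(cloud(d)).reshape(-1,3); h=cv2.cvtColor(d["img"],cv2.COLOR_RGB2HSV).reshape(-1,3)
    D=q-[0,0,.12]; t=D@[-.479,0,.878]; e=D@[.878,0,.479]; r=np.hypot(e,D[:,1])
    k=(h[:,1]<110)&(h[:,2]>70)&(t>.046)&(t<.066)&(r<.1)
    P=np.c_[e[k],D[k,1]]
    if len(P)<15: print(n,"few",len(P)); continue
    vx,vy,x0,y0=cv2.fitLine((P*1000).astype(np.float32),cv2.DIST_HUBER,0,.01,.01).ravel()
    if vy<0: vx,vy=-vx,-vy
    print(n,len(P),"theta",round(float(np.arctan2(vx,vy)),3),"off",round(float(x0*vy-y0*vx),1),"along",np.round(np.percentile(P@[vx,vy],[2,98]),3))
    cv2.imwrite(f"pics/{n}_b{robot.sense()['t']:.1f}.png",d["img"][:,:,::-1])
E
python3 st.py; python3 bar.py
```

```text
t 10.75 p [0.4526 0.0411 0.1359] stand [-0.0885  0.0853  0.1359] jaw(stand) 1.0 axis [-0.046 -0.002 -0.999] F [-0.7  0.9  0.7] q [-0.15  0.48  1.91 -0.01  0.8  -0.04]
scene 206 theta 0.052 off 7.9 along [-0.083  0.098]
side 356 theta 0.053 off 4.3 along [-0.088  0.089]
```

Bar turned from −0.28 to +0.05. Continuing.

Call:
apply_moves(plan="-1 9 -2 2 0; -1 9 -2 2 0; -1 9 -3 2 0; -1 9 -3 2 0; -1 0 0 0 0")

```text
t: 11.35
eef_pos: [0.4779, 0.0339, 0.1436]
tool_rot: [-3.09, 1.5, 3.09]
force: [-0.2, 1.1, 1.1]
opening: 1.0
```

```bash
python3 st.py; python3 bar.py
```

```text
t 11.35 p [0.4779 0.0339 0.1436] stand [-0.0626  0.0811  0.1436] jaw(stand) 1.0 axis [-0.071  0.004 -0.997] F [-0.2  1.1  1.1] q [-0.16  0.5   1.83 -0.01  0.89 -0.05]
scene 171 theta 0.492 off 5.3 along [-0.082  0.097]
side 349 theta 0.453 off 1.7 along [-0.088  0.077]
```

θ ≈ 0.47. Now retreat, go to the bar's −y end and straddle it.

Call:
apply_moves(plan="-1 -25 3 0 0; -1 -10 0 30 0; -1 0 0 45 0; -1 0 0 45 0; -1 0 0 20 -8.5; -1 -4 -40 0 -8.5; -1 -4 -40 0 -8.5; -0.4 -4 -40 0 -8.5")

```text
t: 12.25
eef_pos: [0.4382, -0.0855, 0.2929]
tool_rot: [3.116, 1.526, 2.411]
force: [-0.1, 0.4, -0.3]
opening: 0.857
```

Call:
apply_moves(plan="-0.4 0 -10 0 -6; -0.4 0 0 0 0; -0.4 0 0 0 0")

```text
t: 12.55
eef_pos: [0.4406, -0.1025, 0.2947]
tool_rot: [3.064, 1.536, 2.243]
force: [-0.3, -0.0, -0.3]
opening: 0.698
```

```bash
python3 st.py; python3 bar.py; python3 - <<'E'
from h import *
d=cam("wrist"); save(d,"pics/w7.png")
q=w2s(cloud(d)).reshape(-1,3); h=cv2.cvtColor(d["img"],cv2.COLOR_RGB2HSV).reshape(-1,3)
o=(h[:,0]<20)&(h[:,1]>130)&(q[:,2]>.25); print(o.sum()); 
if o.sum(): print("pipe",np.round(np.percentile(q[o],[1,50,99],axis=0),3))
E
```

```text
t 12.55 p [ 0.4406 -0.1025  0.2947] stand [-0.083  -0.0587  0.2947] jaw(stand) -40.1 axis [-0.022  0.027 -0.999] F [-0.3 -0.  -0.3] q [-0.49  0.22  1.74  0.01  1.21  0.33]
scene 169 theta 0.481 off 5.2 along [-0.083  0.096]
side 329 theta 0.471 off 2.5 along [-0.087  0.072]
13141
pipe [[ 0.009 -0.118  0.253]
 [ 0.018 -0.058  0.275]
 [ 0.05   0.004  0.278]]
```

View pics/w7.png

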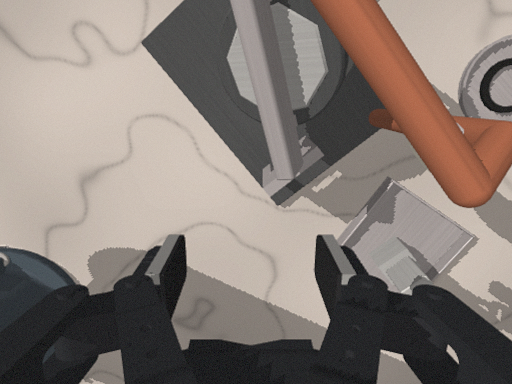

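Bar's −y end at (290,170), rail under it at (275,185), pipe to the right. I'll use a wider-open, less-rotated hand to keep the body away from the pipe, and check fingertip height from depth.

Call:
apply_moves(plan="-1 0 0 0 8.5; -1 0 0 0 8.5; -1 6 -8 0 8; -1 0 0 0 0; -1 0 0 0 0")

```text
t: 13.2
eef_pos: [0.4462, -0.1039, 0.2939]
tool_rot: [3.054, 1.533, 2.692]
force: [-0.3, 0.4, -0.2]
opening: 1.001
```

```bash
python3 st.py; python3 - <<'E'
from h import *
d=cam("wrist"); W=cloud(d); p,M,a=jaw()
L=(W-p)@M   # tool frame: x along fingers
for sgn in(1,-1):
    k=(L[...,2]*sgn>.03)&(L[...,2]*sgn<.075)&(abs(L[...,1])<.02)&(L[...,0]>-.06)&(L[...,0]<.02)
    P=L[k]; print(sgn,k.sum(),"x(max along)",np.round(np.percentile(P[:,0],[50,95,99.5]),4)); tip=P[P[:,0]>np.percentile(P[:,0],90)]; print(np.round(np.percentile(tip,[3,97],axis=0),4).tolist())
k=(abs(L[...,2])<.12)&(L[...,0]>-.12)&(L[...,0]<-.03)&(abs(L[...,1])<.05); print("knuckle z ext",np.round(np.percentile(L[k][:,2],[.5,99.5]),3))
E
```

```text
t 13.2 p [ 0.4462 -0.1039  0.2939] stand [-0.0773 -0.0595  0.2939] jaw(stand) -13.8 axis [-0.034  0.017 -0.999] F [-0.3  0.4 -0.2] q [-0.47  0.24  1.73 -0.    1.22 -0.11]
1 3841 x(max along) [-0.0398 -0.0184 -0.014 ]
[[-0.0213, -0.0096, 0.0423], [-0.0136, 0.0113, 0.051]]
-1 3816 x(max along) [-0.0398 -0.0184 -0.0141]
[[-0.0214, -0.0095, -0.0494], [-0.0137, 0.0113, -0.0425]]
knuckle z ext [-0.068  0.07 ]
```

Call:
apply_moves(plan="-1 5 -9 0 0; -1 0 0 0 0; -1 0 0 -40 0; -1 0 0 -40 0; -1 0 0 -10 0; -1 0 0 0 0")

```text
t: 13.85
eef_pos: [0.4533, -0.1143, 0.203]
tool_rot: [3.054, 1.54, 2.686]
force: [0.3, 0.4, -0.2]
opening: 1.003
```

```bash
python3 st.py; python3 - <<'E'
from h import *
d=cam("wrist"); save(d,"pics/w8.png"); W=cloud(d); p,M,a=jaw(); q=w2s(W); ps=w2s(p)
h=cv2.cvtColor(d["img"],cv2.COLOR_RGB2HSV)
D=q-[0,0,.12]; t=D@[-.479,0,.878]; e=D@[.878,0,.479]; r=np.hypot(e,D[...,1])
k=(t>.02)&(t<.068)&(r<.12)&(q[...,1]<-.04)&(q[...,2]<.18)&(q[...,2]>.115)&(q[...,0]<0)
P=q[k]; print("bar -y part",k.sum(),np.round(np.percentile(P,[1,50,99],axis=0),3).tolist())
for y in(-.08,-.07,-.06): 
    m=abs(P[:,1]-y)<.003
    if m.any(): print(y,m.sum(),np.round([P[m][:,0].min(),P[m][:,0].max()],3),np.round([P[m][:,2].min(),P[m][:,2].max()],3))
for o in(.0425,-.0425): print("finger inner stand",np.round(ps+np.r_[RS.T@(M[:2,2]*o),0],3))
E
```

```text
t 13.85 p [ 0.4533 -0.1143  0.203 ] stand [-0.069 -0.069  0.203] jaw(stand) -14.1 axis [-0.028  0.014 -1.   ] F [ 0.3  0.4 -0.2] q [-0.49  0.37  1.83 -0.    0.97 -0.12]
bar -y part 3092 [[-0.068, -0.078, 0.131], [-0.047, -0.052, 0.152], [-0.001, -0.04, 0.162]]
-0.08 66 [-0.063 -0.042] [0.129 0.154]
-0.07 346 [-0.071 -0.038] [0.128 0.157]
-0.06 390 [-0.066 -0.033] [0.131 0.159]
finger inner stand [-0.028 -0.079  0.204]
finger inner stand [-0.11  -0.059  0.204]
```

Call:
apply_moves(plan="-1 -3 0 -40 0; -1 0 0 -35 0; -1 0 0 -12 0; -1 0 0 0 0")

```text
t: 14.3
eef_pos: [0.4549, -0.1171, 0.1187]
tool_rot: [3.084, 1.553, 2.715]
force: [0.8, -0.4, 1.1]
opening: 1.0
```

```bash
python3 st.py
```

```text
t 14.3 p [ 0.4549 -0.1171  0.1187] stand [-0.0671 -0.0715  0.1187] jaw(stand) -14.2 axis [-0.016  0.007 -1.   ] F [ 0.8 -0.4  1.1] q [-0.49  0.52  1.91 -0.    0.73 -0.12]
```

Call:
apply_moves(plan="-1 0 0 -11 0; -1 -4 9 0 -7; -1 -4 9 0 -7; -1 -4 9 0 -7; -1 0 0 0 0")

```text
t: 14.8
eef_pos: [0.4489, -0.093, 0.1113]
tool_rot: [2.162, 1.568, 1.412]
force: [0.6, 0.1, 0.1]
opening: 0.999
```

```bash
python3 st.py; python3 bar.py
```

```text
t 14.8 p [ 0.4489 -0.093   0.1113] stand [-0.076  -0.0484  0.1113] jaw(stand) -36.1 axis [ 0.     0.003 -1.   ] F [0.6 0.1 0.1] q [-0.45  0.52  1.95  0.    0.67  0.3 ]
scene 163 theta 0.525 off 5.8 along [-0.079  0.097]
side 250 theta 0.52 off 2.0 along [-0.089  0.07 ]
```

Call:
apply_moves(plan="-1 -5 8 -1 -5; -1 -5 8 -2 -5; -1 -5 8 -6 -5; -1 -5 8 -6 -5; -1 0 0 0 0")

```text
t: 15.4
eef_pos: [0.4388, -0.0676, 0.0992]
tool_rot: [0.614, 1.547, -0.487]
force: [-0.3, 0.4, -0.0]
opening: 0.996
```

```bash
python3 st.py; python3 bar.py
```

```text
t 15.4 p [ 0.4388 -0.0676  0.0992] stand [-0.089  -0.0243  0.0992] jaw(stand) -56.1 axis [ 0.021 -0.011 -1.   ] F [-0.3  0.4 -0. ] q [-0.4   0.52  2.01 -0.    0.58  0.7 ]
scene 132 theta 0.839 off 3.8 along [-0.081  0.097]
side 238 theta 0.87 off 1.3 along [-0.087  0.096]
```

Call:
apply_moves(plan="-1 -1 -10 0 -5; -0.5 0 0 0 0; 0 0 0 0 0; 0.2 0 0 0 0; 0.2 0 0 0 0", newtons=20)

```text
t: 16.0
eef_pos: [0.4404, -0.0807, 0.1005]
tool_rot: [0.595, 1.543, -0.586]
force: [-0.0, -2.8, -0.7]
opening: 0.403
```

```bash
python3 st.py; python3 bar.py; python3 -c "from h import *;print(robot.sense()['opening'])"
```

```text
t 16.0 p [ 0.4404 -0.0807  0.1005] stand [-0.0859 -0.0372  0.1005] jaw(stand) -60.7 axis [ 0.023 -0.015 -1.   ] F [-0.  -2.8 -0.7] q [-0.43  0.52  2.01 -0.01  0.58  0.76]
scene 126 theta 0.978 off 2.4 along [-0.08   0.099]
side 269 theta 1.009 off 1.1 along [-0.09   0.095]
0.3976367028155393
```

Call:
apply_moves(plan="1 0 0 0 0; 1 0 0 0 0; 1 0 0 0 0; 1 0 0 0 0", newtons=20)

```text
t: 16.5
eef_pos: [0.4401, -0.0798, 0.1003]
tool_rot: [0.609, 1.543, -0.57]
force: [-0.3, -1.3, -0.7]
opening: 0.276
```

```bash
python3 st.py; python3 bar.py; python3 -c "from h import *;print(robot.sense()['opening'])"
```

```text
t 16.5 p [ 0.4401 -0.0798  0.1003] stand [-0.0862 -0.0363  0.1003] jaw(stand) -60.6 axis [ 0.023 -0.015 -1.   ] F [-0.3 -1.3 -0.7] q [-0.43  0.52  2.01 -0.01  0.58  0.76]
scene 110 theta 1.019 off 1.6 along [-0.073  0.098]
side 268 theta 1.067 off 0.9 along [-0.09   0.096]
0.2812852168248918
```

```bash
cat > fin.py <<'E'
from h import *
for n in("scene","side"):
    d=cam(n); q=w2s(cloud(d)).reshape(-1,3); h=cv2.cvtColor(d["img"],cv2.COLOR_RGB2HSV).reshape(-1,3)
    D=q-[0,0,.12]; t=D@[-.479,0,.878]; e=D@[.878,0,.479]; y=D[:,1]
    k=(h[:,1]<110)&(e>.1)&(e<.145)&(t>.02)&(t<.075)&(y>.0)&(y<.11)
    if k.sum(): print(n,"fin",k.sum(),np.round([np.median(e[k]),np.median(y[k])],4),"ang",np.round(np.percentile(np.arctan2(e[k],y[k]),[10,50,90]),3),"r",np.round(np.percentile(np.hypot(e,y)[k],[5,95]),3))
    m=(h[:,1]<110)&(t>.052)&(t<.066)&(np.hypot(e,y)<.1)&(e>.03)
    if m.sum(): print(n,"bar far half ang",m.sum(),np.round(np.percentile(np.arctan2(e[m],y[m]),[10,50,90]),3))
    s=6; c=proj(d,np.r_[s2w([.05,.03,.2])])[0]; u,v=int(c[0]),int(c[1])
    cv2.imwrite(f"pics/{n}_f{robot.sense()['t']:.1f}.png",cv2.resize(d["img"][v-45:v+45,u-60:u+60],None,fx=s,fy=s,interpolation=cv2.INTER_CUBIC)[:,:,::-1])
E
python3 fin.py; ls pics | grep _f
```

```text
scene fin 21 [0.115  0.0545] ang [1.115 1.13  1.151] r [0.112 0.136]
scene bar far half ang 31 [0.931 1.045 1.148]
side fin 61 [0.1082 0.0515] ang [1.11  1.13  1.149] r [0.111 0.13 ]
side bar far half ang 50 [0.952 1.054 1.125]
scene_f16.6.png
side_f16.7.png
```

Call:
apply_moves(plan="1 -1 4 -1 -2; 1 -1 3 -1 -2; 1 0 0 0 0")

```text
t: 17.0
eef_pos: [0.438, -0.0726, 0.0986]
tool_rot: [0.617, 1.544, -0.635]
force: [1.1, 1.4, -1.9]
opening: 0.266
```

```bash
python3 st.py; python3 bar.py; python3 fin.py
```

```text
t 17.0 p [ 0.438  -0.0726  0.0986] stand [-0.0893 -0.0294  0.0986] jaw(stand) -64.8 axis [ 0.022 -0.016 -1.   ] F [ 1.1  1.4 -1.9] q [-0.41  0.53  2.01 -0.01  0.57  0.85]
scene 97 theta 1.11 off 1.2 along [-0.079  0.097]
side 259 theta 1.146 off 0.4 along [-0.057  0.095]
scene fin 23 [0.1143 0.054 ] ang [1.118 1.135 1.148] r [0.11  0.138]
scene bar far half ang 30 [1.029 1.128 1.217]
side fin 58 [0.1101 0.0512] ang [1.112 1.135 1.155] r [0.112 0.13 ]
side bar far half ang 53 [1.013 1.134 1.198]
```

Call:
apply_moves(plan="-0.2 0 0 0 0; -0.2 0 0 0 0; -0.2 0 0 0 0; -0.2 0 0 0 0; -0.2 0 0 15 0; -0.2 0 0 30 0; -0.2 0 0 40 0; -0.2 -5 0 45 0")

```text
t: 18.0
eef_pos: [0.428, -0.0717, 0.2269]
tool_rot: [0.163, 1.561, -1.089]
force: [1.3, -0.3, -0.0]
opening: 0.602
```

Call:
apply_moves(plan="-0.2 -30 15 30 0; -0.2 -30 15 40 0; -0.2 0 0 40 0; -0.2 0 0 0 0")

```text
t: 18.4
eef_pos: [0.3689, -0.0426, 0.3445]
tool_rot: [0.538, 1.548, -0.714]
force: [0.3, 0.1, 0.1]
opening: 0.604
```

```bash
python3 st.py; python3 bar.py; python3 fin.py; ls -t pics|head -4; python3 - <<'E'
from h import *
d=cam("scene"); W=cloud(d); d2=cam("side"); W2=cloud(d2)
for w in(W,W2):
    k=(abs(w[...,0]-.463)<.06)&(abs(w[...,1]+.337)<.06)&(w[...,2]>.08)&(w[...,2]<.2); print(k.sum(),np.median(w[k],0))
cv2.imwrite("pics/fin_end.png",np.vstack([cv2.resize(d["img"][140:270,140:320],None,fx=3,fy=3,interpolation=cv2.INTER_CUBIC)[:290],cv2.resize(d2["img"][180:280,180:360],None,fx=3,fy=3,interpolation=cv2.INTER_CUBIC)])[:,:,::-1])
E
```

```text
t 18.4 p [ 0.3689 -0.0426  0.3445] stand [-0.1614 -0.008   0.3445] jaw(stand) -64.8 axis [ 0.017 -0.015 -1.   ] F [0.3 0.1 0.1] q [-0.41  0.01  1.85 -0.01  1.26  0.84]
scene 86 theta 1.127 off 0.7 along [-0.071  0.099]
side 333 theta 1.153 off 0.7 along [-0.087  0.095]
scene fin 21 [0.1133 0.0542] ang [1.117 1.133 1.15 ] r [0.115 0.136]
scene bar far half ang 30 [1.018 1.125 1.221]
side fin 59 [0.1089 0.0516] ang [1.11  1.133 1.154] r [0.111 0.13 ]
side bar far half ang 58 [1.022 1.149 1.204]
side_f18.6.png
scene_f18.6.png
side_b18.5.png
scene_b18.4.png
42 [ 0.46864144 -0.3373561   0.09134633]
99 [ 0.46123795 -0.34215477  0.09359626]
```

View pics/fin_end.png

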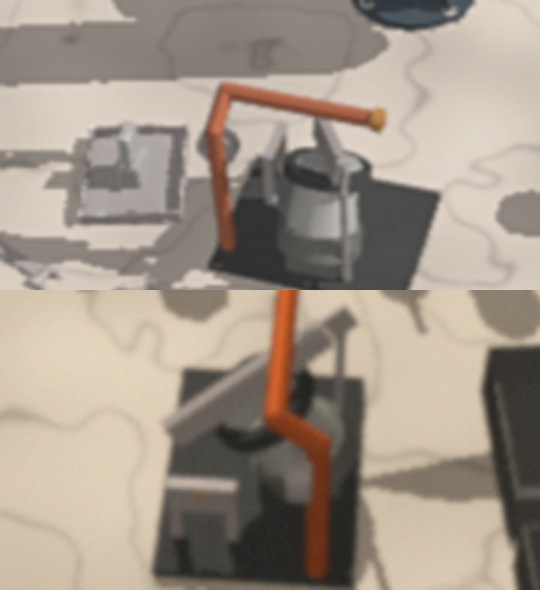

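The bar points at the fin ((170,425) to (350,320) in the lower view) and the keeper stands in the tray (upper view, about (128,150)). Robot clear; handing in.

```bash
python3 -c "from h import *;print(robot.hand_in())"
```

```text
the job is handed in; nothing more can be done
None
```

The job is done and handed in at about 18.7 s of robot time, well under the 58 s limit.

- **Keeper:** I lifted it off the rail by its tab and stood it upright near the middle of the tray. After release, the wrist view showed the tab top at z = 0.096 m, against 0.095 m expected. The last two fixed-camera views still showed it standing there.
- **Collar:** I turned it clockwise by its bar in two stages. First I pushed the +y end with the back of the open finger, from −0.28 to about 0.47 rad. Then I hooked and gripped the −y end and brought it to the mark.
- **Final angle:** after I let go, the bar measured 1.13 rad in the scene view and 1.15 rad in the side view. The fin measured 1.13 rad in both, so the bar is on the mark to within about 0.02 rad, which is the measuring noise.
- **Clearance:** the arm ended well clear at z = 0.34 m. The forces I read after each move stayed under about 4 N.

No check failed. The two views differed slightly on the bar angle (0.02–0.05 rad), mostly from visible side faces. I did not re-measure the bystanders individually; the planned paths kept clear of them.

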